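# Draw a cone tray's end panel tight with its cam lock

## Task

Finish the joint on the thread-cone tray: take the screwdriver from its wooden stand, set its blade in the slot of the steel cam disc in the grey deck board, and turn the disc clockwise until the cam has pulled the plywood end panel fully home and you feel it go tight, then stop without forcing it. Put the screwdriver back upright in its stand, seated down to the handle. Go gently, do not push hard on the disc, and leave the other things on the bench where they are.

Things in the scene. Friction and masses are not known exactly. Their poses are not given: they have to be found in the camera images.
- driver_grip (a point): Centre of the black handle of a stubby screwdriver standing upright, blade down, in its wooden stand with about 2 mm of play. Handle: square bar 28 x 28 mm, 64 mm tall, faces along this frame's x and y; z points up the tool. Blade tip 90 mm below this point, handle's underside 32 mm below it.
- driver: The same screwdriver; origin at the middle of the blade's tip, axes as driver_grip. Flat blade 16 mm wide (along x), 3.5 mm thick (along y), 16 mm tall, then a round shaft 8 mm across and 42 mm long up to the handle. About 0.12 kg.
- stand_hole (a point): Centre of the mouth of the stand's square through hole, 21 x 21 mm, edges chamfered, sides along this frame's x and y, in the top face 64 mm above the table. The stand is a fixed wooden block 70 x 70 x 64 mm. The tool fits at any multiple of 90 degrees; seated, its handle rests on this face, driver_grip 32 mm above it.
- cam_slot (a point): Centre of the slot at the top face of the steel cam disc, on its upright turning axis, 30 mm above the table, flush with the deck. Disc 36 mm across. The slot runs along this frame's x, which turns with the disc: 20 mm long, 5 mm wide, 7 mm deep, closed ends, flat floor. The axis is 38 mm from the deck edge that the end panel meets.
- cam (a joint): Turn of the disc in rad, growing clockwise seen from above; -0.07 to 0.07 at the start, tight somewhere from 0.6 to 1.25 depending on how far the bolt is screwed in (not measured). Stays where left. Torque to turn it: about 0.05 N m free, 0.1 while drawing the panel; once home it climbs steeply: 0.2 to 0.25 N m is properly tight, 0.33 N m is forcing it.
- end_panel (a joint): Open gap in m between end panel and deck edge: 0.002 to 0.0032 at the start, 0 fully home. The panel is an upright plywood board 220 x 18 x 70 mm (top 70 mm above the table) sliding stiffly on dowels square to the edge; stays where left.
- bolt: Steel bolt screwed into the end panel and reaching into the deck's edge; its head lies under the cam disc, out of sight. Origin at the foot of the panel's inner face, axes as the deck's.
- deck: Grey deck board of the tray, fixed to the bench, 220 (x) x 200 (y) x 30 mm; origin at the centre of its underside. Cam disc at x 0, y +62 mm; end panel at the +y edge, a fixed plywood panel 16 mm thick, 70 mm tall at the -y edge. Two pegs at x -60 and +60, y -30 mm, up to 65 mm above the table.
- bobbin: White plastic bobbin, 34 mm across and 34 mm tall, loose on the deck; origin at the centre of its underside. Bystander.
- cone_a: Blue yarn cone, 84 mm across and 125 mm tall, loose on the bench; origin at the centre of its underside. Bystander.
- cone_b: Grey yarn cone, 84 mm across and 125 mm tall, loose on the bench; origin at the centre of its underside. Bystander.
- oil: Small white bottle, 44 mm across and 110 mm tall, loose on the bench; origin at the centre of its underside. Bystander.
There are look-alikes about, which are no part of the job. What is meant by the part that bears stand_hole is not red, white or yellow, and is the smaller of those in its own colour.

How it is judged:
On the way, in this order (a step that is already met when the one before it is completed fails the run):
1. the screwdriver's blade is down in the cam disc's slot (z of driver_grip in the frame of cam_slot below 0.0865 m and horizontal distance between driver_grip and cam_slot below 0.015 m and angle between driver_grip's own z axis and vertical below 0.15 rad), for 0.1 s.
2. with the blade still in the slot, the cam has drawn the panel home and pulls on it with more than 15 N (value of joint end_panel below 0.0008 m and value of joint cam above 0.5 rad and contact force between bolt and anything else above 15 N and z of driver_grip in the frame of cam_slot below 0.0875 m), for 0.1 s.
At the end, for the whole second after the job is handed in: The end panel's gap is under 1 mm, the cam is turned past 0.5 rad, and the screwdriver is upright (within 0.1 rad), released and at rest in its stand, its handle down on the block (within 3 mm) and within 8 mm of the hole's centre (value of joint end_panel below 0.001 m and value of joint cam above 0.5 rad and horizontal distance between driver_grip and stand_hole below 0.008 m and z of driver_grip in the frame of stand_hole between 0.028 and 0.035 m and angle between driver_grip's own z axis and vertical below 0.1 rad and linear speed of driver below 0.02 m/s); the robot touches nothing.
It fails at once if the cam is forced: it pulls on the bolt with more than 45 N (contact force between bolt and anything else above 45 N).
It fails at once if the screwdriver bears on the cam disc or the deck with more than 70 N (contact force between driver and deck above 70 N).
It fails at once if a bystander (bobbin, cone or bottle) is moved more than 30 mm or tipped (distance of any of bobbin, cone_a, cone_b, oil from where it was at the start of the episode above 0.03 m or angle between any of bobbin, cone_a, cone_b, oil's own z axis and vertical above 0.5 rad).
It also fails if it takes over 64 s, if anything falls off the work surface, if the arm or the gripper's body presses on something with over 40 N, if the wrist force passes 120 N, or if a joint passes its speed limit or range.

## Robot

A 7-joint arm with a two-finger parallel gripper is mounted at the origin on the work surface. World frame = base frame: x ahead of the robot, y to its left, z up, the work surface at z = 0. Lengths are in m, angles in rad, forces in N, time in s.
With the tool pointing down it reaches from about 0.425 to 0.925 m from the base axis. Payload 6.8 kg.
Tool frame: the origin (TCP) lies at the very end of the fingers, on their centre line; the grasp point (between the pads) lies bot.grip_point_offset behind it (bot.grip_point_offset is the distance from the TCP to the grasp point, in m); z points along the fingers, y is the line along which they close (so a half turn about z gives the same grasp; the last joint's range is limited). The gripper opens to 85 mm and grips with 20 to 120 N. Pads are 22 mm wide; open, the fingers measure 114 mm over their backs; the gripper's body (76 mm by 85 mm) begins 54 mm behind the grasp point. The pads swing forward as they close: fully open they stand 13 mm farther back than shut.
Start: joints at [1.082, 0.477, 0.022, 1.555, -0.011, 1.109, -0.083], TCP at [0.251, -0.627, 0.231] pointing down, gripper open.
Joint ranges: [-2.96, 2.96], [-0.34, 2.1], [-1.41, 1.46], [0.24, 2.44], [-1.37, 4.51], [0.17, 1.92], [-2.96, 2.96]. Speed limits (rad/s): [2.39, 2.39, 3.14, 3.14, 3.14, 3.14, 3.14].

## Interface

Orientations are given as a unit quaternion [w, x, y, z].
In Python, from station import bot, imaging gives the robot as it stands. The module is installed in compiled form; this text tells all that it offers.
- The arm moves only by the tool carry_out, never from a script. Its argument "targets" is one flat list of numbers, 5 for each row, row after row: the closure in counts, from 0 (fully open) to 255 (shut), then the shift along the world's x, y, z in mm, then the turn about the world's z in degrees. A call has 1 to 20 rows; each row shifts and turns the commanded pose from where the row before left it; what a row does not reach is not made up. A row lasts 1/10 s, in which the tool goes at most 50 mm and 8.59 degrees, less where a joint would pass 70% of its speed; a pose out of reach is approached as far as the arm can. A call is refused whole if a number of a shift passes 50 or a number of a turn 8.59, either way. A call with a gripper value outside its range is refused whole. The fingers move at their own pace and stop on an object; "newtons" is the grip in N (left out, the last holds). Time passes only in rows, so rows that do not move let the fingers close. It gives the time, the measured TCP pose, the force, the opening and the grip force at its end, in the units of the state.
- bot.get_obs(): the state, without advancing time (a new reading comes with each control period).
- imaging.read_camera(name): name is "side" or "top" or "wrist"; returns a dict with "frame" (480x640x3 uint8, red, green, blue), "fov_y" (degrees; the focal length in pixels is half the picture's height over the tangent of half this angle, whatever the lens; pixels are square), "cx", "cy" (the principal point, pixels), "k1" (the pictures are not rectified: a ray, as slopes to the right and down, at radius r is drawn at 1 + k1 r^2 times it, then the intrinsics apply), "pose" (4x4, takes a point from camera to world coordinates); the wrist camera has in their place "tool_from_camera" (4x4, takes a point from camera to tool coordinates, whose origin is the TCP and whose axes are the flange's). Camera axes: x right, y up, looking along -z (the intrinsics and any distortion apply to the point x, -y, -z); pixel columns grow to the right and rows downward; lengths in m; the calibration is good to about 2 mm. A picture is of the moment at which its call begins: read the wrist's pose just before it. There is no depth.
- bot.hand_in(): hands the job in; it is judged then, once.
The state is a dict: "t": time; "q": joint angles; "joint_vel": joint speeds; "joint_torque": joint torques, N m; "eef_pos": TCP position; "tool_rot": TCP orientation; "contact_force": force on the tool from outside, world axes, zero at the start; "torque": the same for the moment, N m; "gripper_width": opening from 0.0 (shut) to 1.0 (fully open); "grasp_force": force on a finger pad.
Only numpy, scipy, OpenCV 4.12 (cv2) and the standard library are available. Lean on these libraries where they do the work, as an engineer would, in place of code of your own. Each camera call takes 0.05 s, during which the arm holds its last target. There are 200 camera calls.

## Working session

There is one attempt and no reset: what is moved stays moved. The work goes in short steps, Python scripts to look and compute and a tool call to move; the robot and the scene stay as the last step left them, time stands still between calls to the robot, and variables do not carry over. Pictures are saved under pics/ and viewed, at most 10 in all, crops included, and the job is handed in when it is done.

Besides the shell and the picture viewer there is one more tool, called after "Call:" as name(argument=value, ...) on one line, values as JSON. carry_out: Moves the arm, as the interface text tells. Its arguments: {"type":"object","properties":{"targets":{"type":"array","items":{"type":"number"}},"newtons":{"type":"number"}},"required":["targets"]}

```bash
mkdir -p pics; cat > h.py <<'E'
import numpy as np, cv2
from station import bot, imaging
from scipy.spatial.transform import Rotation as R
def cam(name, save=None):
    o=bot.get_obs(); c=imaging.read_camera(name)
    if 'pose' in c: P=np.array(c['pose'])
    else:
        T=np.eye(4); q=o['tool_rot']; T[:3,:3]=R.from_quat([q[1],q[2],q[3],q[0]]).as_matrix(); T[:3,3]=o['eef_pos']
        P=T@np.array(c['tool_from_camera'])
    if save:
        cv2.imwrite('pics/'+save+'.png', c['frame'][:,:,::-1]); np.savez('pics/'+save+'.npz',P=P,fov=c['fov_y'],cx=c['cx'],cy=c['cy'],k1=c['k1'],frame=c['frame'])
    return c['frame'],P
def w(save,u,v,z):
    d=np.load('pics/'+save+'.npz'); f=240/np.tan(np.radians(d['fov'])/2)
    x,y=(u-d['cx'])/f,(v-d['cy'])/f; a,b=x,y
    for _ in range(30):
        s=1+d['k1']*(a*a+b*b); a,b=x/s,y/s
    P=d['P']; D=P[:3,:3]@np.array([a,-b,-1]); t=(z-P[2,3])/D[2]
    return P[:3,3]+t*D
def crop(save,x0,y0,x1,y1,k,out):
    d=np.load('pics/'+save+'.npz')['frame'][y0:y1,x0:x1,::-1]
    cv2.imwrite('pics/'+out+'.png',cv2.resize(d,None,fx=k,fy=k,interpolation=cv2.INTER_CUBIC))
E
python3 - <<'E'
from h import *
for n in('top','side'):
    f,P=cam(n,n+'0'); print(n,P.round(3).tolist())
print(bot.get_obs(),bot.grip_point_offset)
E
```

```text
top [[0.018, 0.987, -0.157, 0.321], [-1.0, 0.017, -0.008, 0.106], [-0.005, 0.157, 0.988, 1.303], [0.0, 0.0, 0.0, 1.0]]
side [[-0.848, 0.389, -0.359, 0.054], [-0.529, -0.6, 0.6, 0.877], [0.018, 0.699, 0.714, 1.036], [0.0, 0.0, 0.0, 1.0]]
{'t': 0.1, 'q': array([ 1.0818934 ,  0.47773625,  0.02231606,  1.55631701, -0.01148743,
        1.10926781, -0.08310998]), 'joint_vel': array([-0.00166718, -0.0016426 , -0.00098199, -0.00122454,  0.00093721,
       -0.00061132,  0.00012049]), 'joint_torque': array([ 4.46233928e-03, -5.97760069e+01,  1.61407616e+00, -2.81954831e+01,
        1.28753707e-02,  4.99335118e-03, -2.47449668e-05]), 'eef_pos': array([ 0.25068999, -0.62617491,  0.23042481]), 'tool_rot': array([-7.72875091e-04,  9.81924270e-01,  1.89272521e-01, -2.07648908e-04]), 'contact_force': array([ 0.49151385, -0.96733936, -0.70242667]), 'torque': array([-0.03601785, -0.0105189 , -0.04782854]), 'grasp_force': 0.0, 'gripper_width': 1.0026849895499406} 0.0187
```

View pics/top0.png

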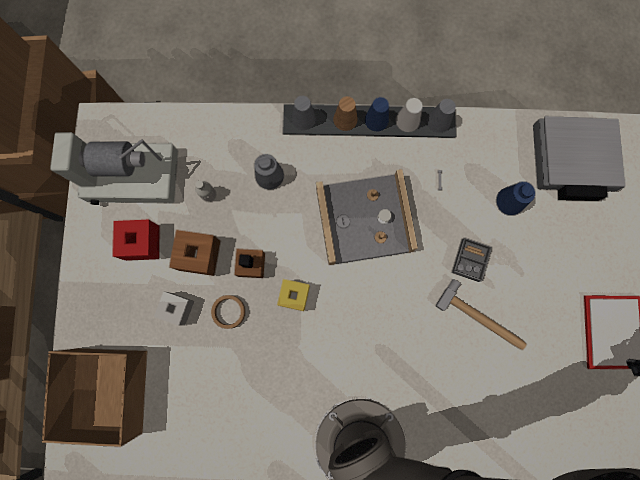

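View pics/side0.png

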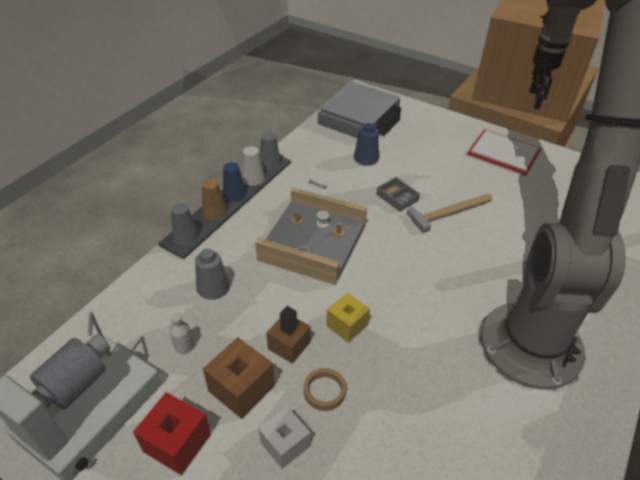

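The top view shows the screwdriver (247,261) in the small brown stand, with the cam disc at (343,222) near the deck's left edge. That edge faces +y and meets the plywood end panel. The larger brown block and the red, yellow and white blocks are look-alikes. I'll enlarge both areas.

```bash
python3 - <<'E'
from h import *
print('drv',w('top0',246,261,.128),'cam',w('top0',343,222,.03))
for p in[(317,184),(329,265),(408,171),(418,249)]: print(p,w('top0',*p,.07))
a=np.load('pics/top0.npz')['frame'][:,:,::-1]
k=8
A=cv2.resize(a[235:285,225:273],(400,417),interpolation=cv2.INTER_CUBIC);B=cv2.resize(a[200:250,318:366],(400,417),interpolation=cv2.INTER_CUBIC)
cv2.imwrite('pics/c1.png',np.hstack([A,B]))
E
```

```text
drv [0.4642115  0.29838629 0.128     ] cam [0.58787007 0.05367959 0.03      ]
(317, 184) [0.68235578 0.12599002 0.07      ]
(329, 265) [0.46453566 0.09066771 0.07      ]
(408, 171) [ 0.72311652 -0.11891603  0.07      ]
(418, 249) [ 0.51059979 -0.14239204  0.07      ]
```

View pics/c1.png

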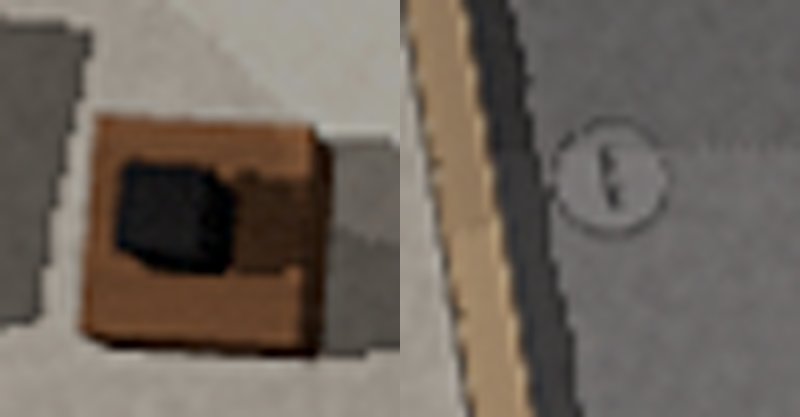

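The handle stands at yaw about -4°, and the slot runs at yaw about +10°. I'll go above the driver.

Call:
carry_out(targets=[0, 30, 30, 10, 0, 0, 30, 30, 10, 0, 0, 30, 30, 10, 0, 0, 30, 30, 10, 0, 0, 30, 30, 10, 0, 0, 10, 45, 0, 4, 0, 10, 45, 0, 4, 0, 10, 45, 0, 4, 0, 10, 45, 0, 4, 0, 10, 45, 0, 4, 0, 10, 45, 0, 4, 0, 10, 45, 0, 4, 0, 10, 45, 0, 4, 0, 10, 45, 0, 4, 0, 10, 45, 0, 4, 0, 10, 45, 0, 4, 0, 10, 45, 0, 4, 0, 10, 45, 0, 4, 0, 10, 45, 0, 4, 0, 10, 45, 0, 4])

```text
t: 2.1
eef_pos: [0.5509, 0.1999, 0.281]
tool_rot: [0.0, 0.755, 0.656, -0.0]
contact_force: [1.5, 0.1, 0.3]
gripper_width: 1.002
grasp_force: 0.0
```

Call:
carry_out(targets=[0, -29, 33, 0, 4, 0, -29, 33, 0, 0, 0, -29, 33, 0, 0, 0, 0, 0, 0, 0, 0, 0, 0, 0, 0])

```text
t: 2.6
eef_pos: [0.463, 0.298, 0.2812]
tool_rot: [0.0, 0.731, 0.682, -0.0]
contact_force: [0.4, 0.2, -0.8]
gripper_width: 1.001
grasp_force: 0.0
```

```bash
python3 - <<'E'
from h import *
f,P=cam('wrist','w1'); print(P.round(3).tolist()); o=bot.get_obs(); print(o['q'],o['tool_rot'],o['eef_pos'])
c=imaging.read_camera('wrist'); print(np.array(c['tool_from_camera']).round(3),c['k1'],c['fov_y'])
E
```

```text
[[0.998, 0.067, 0.021, 0.468], [-0.07, 0.955, 0.289, 0.371], [-0.001, -0.29, 0.957, 0.424], [0.0, 0.0, 0.0, 1.0]]
[-0.14442949  0.29443061 -0.65515678  1.76029193  0.19534892  1.1531244
 -0.9318111 ] [ 3.19750865e-04  7.32488734e-01  6.80779010e-01 -3.03772261e-04] [0.46416268 0.29670209 0.28103139]
[[ 0.     0.957  0.289  0.073]
 [ 1.    -0.     0.    -0.   ]
 [ 0.001  0.289 -0.957 -0.143]
 [ 0.     0.     0.     1.   ]] -0.0775554115633942 59.500192132578086
```

View pics/w1.png

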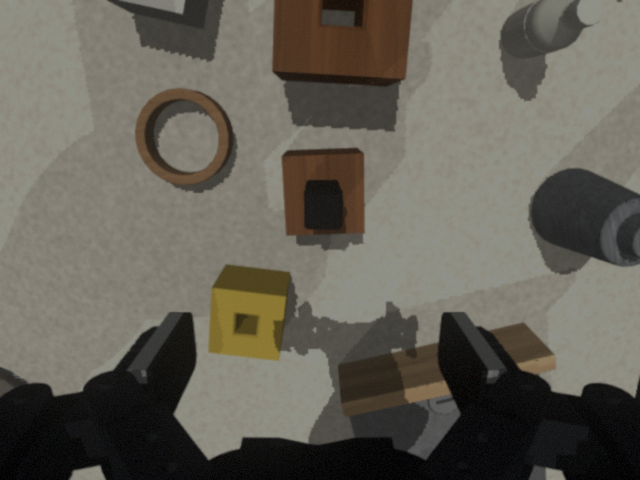

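```bash
python3 - <<'E'
from h import *
for p in[(286,235),(364,233),(362,154),(284,157)]: print(w('w1',*p,.064))
for p in[(304,190),(342,190),(342,229),(304,229)]: print(w('w1',*p,.128))
crop('w1',263,130,383,250,5,'c2')
E
```

```text
[0.43332615 0.26895338 0.064     ]
[0.50286582 0.26596183 0.064     ]
[0.50389156 0.33557964 0.064     ]
[0.43781455 0.33764587 0.064     ]
[0.45530013 0.31938153 0.128     ]
[0.48226882 0.31750439 0.128     ]
[0.48074315 0.2887741  0.128     ]
[0.45305052 0.29070607 0.128     ]
```

View pics/c2.png

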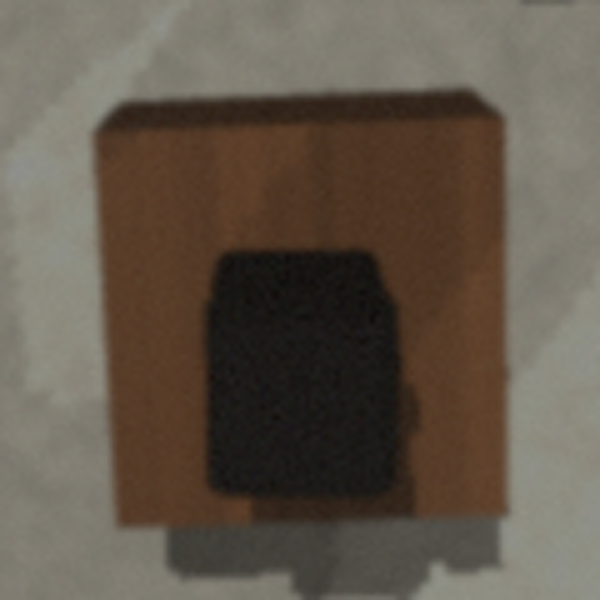

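The block's top face centre is at about (0.4695, 0.302) and the handle at (0.468, 0.304), with yaw about -2.5°. I'll descend and grip.

Call:
carry_out(targets=[0, 5, 6, 0, 1.5, 0, 0, 0, -45, 0, 0, 0, 0, -45, 0, 0, 0, 0, -40, 0, 0, 0, 0, -40, 0, 0, 0, 0, -30, 0, 0, 0, 0, 0, 0, 255, 0, 0, 0, 0, 255, 0, 0, 0, 0, 255, 0, 0, 0, 0, 255, 0, 0, 0, 0, 255, 0, 0, 0, 0, 255, 0, 0, 0, 0, 255, 0, 0, 0, 0], newtons=60)

```text
t: 4.1
eef_pos: [0.4697, 0.3038, 0.0828]
tool_rot: [0.0, 0.724, 0.69, 0.001]
contact_force: [0.1, -1.7, 6.2]
gripper_width: 0.317
grasp_force: 59.2
```

Call:
carry_out(targets=[255, 0, 0, 5, 0, 255, 0, 0, 10, 0, 255, 0, 0, 15, 0, 255, 0, 0, 25, 0, 255, 0, 0, 30, 0, 255, 0, 0, 35, 0, 255, 0, 0, 0, 0, 255, 0, 0, 0, 0])

```text
t: 4.9
eef_pos: [0.4692, 0.3036, 0.2028]
tool_rot: [0.0, 0.723, 0.69, 0.001]
contact_force: [-1.3, -0.1, -1.4]
gripper_width: 0.322
grasp_force: 59.2
```

```bash
python3 - <<'E'
from h import *
cam('wrist','w2');cam('side','s2');o=bot.get_obs();print(o['eef_pos'],o['tool_rot'],o['contact_force'],o['torque'])
def proj(n,p):
    d=np.load('pics/'+n+'.npz');f=240/np.tan(np.radians(d['fov'])/2);q=np.linalg.inv(d['P'])@np.r_[p,1];a,b=q[0]/-q[2],-q[1]/-q[2];s=1+d['k1']*(a*a+b*b);return d['cx']+f*a*s,d['cy']+f*b*s
e=o['eef_pos']; t=e-[0,0,.0767]
for n in('w2','s2'): print(n,proj(n,t),proj(n,t+[.4694-.4697,0,.016]))
pw=proj('w2',t);ps=proj('s2',t)
a=[]
for n,p in(('w2',pw),('s2',ps)):
    im=np.load('pics/'+n+'.npz')['frame'][:,:,::-1]; x,y=int(np.clip(p[0],40,599)),int(np.clip(p[1]-15,40,439))
    a.append(cv2.resize(im[y-40:y+40,x-40:x+40],(400,400),interpolation=cv2.INTER_CUBIC)); print(n,x-40,y-40)
cv2.imwrite('pics/c3.png',np.hstack(a))
E
```

```text
[0.4683387  0.30265545 0.20068171] [ 1.18423994e-05  7.23514727e-01  6.90308534e-01 -7.53583423e-04] [-0.22799827  0.87970861 -1.23083509] [-0.02506122  0.04157699 -0.01715254]
w2 (np.float64(315.1271902855394), np.float64(252.42786418000202)) (np.float64(314.4963202103226), np.float64(262.1817515336916))
s2 (np.float64(288.3447960443913), np.float64(311.77663704137245)) (np.float64(288.29361839877697), np.float64(307.1108446460287))
w2 275 197
s2 248 256
```

View pics/c3.png

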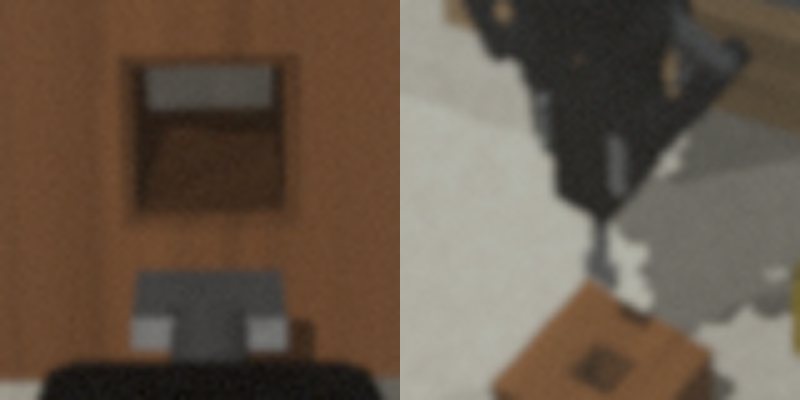

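The wrist crop shows the blade held straight, wide along world x at yaw about -2.7°, with its tip edge at pixel (317,251). The stand hole's mouth is centred at about (317,224). I'll go above the cam.

Call:
carry_out(targets=[255, 8, -18, 0, 1.5, 255, 17, -35, 0, 1.5, 255, 17, -35, 0, 1.5, 255, 17, -35, 0, 1.5, 255, 17, -35, 0, 1.5, 255, 17, -35, 0, 1.5, 255, 17, -35, 0, 1.5, 255, 9, -21, 0, 1.5, 255, 0, 0, 0, 0, 255, 0, 0, -20, 0, 255, 0, 0, 0, 0, 255, 0, 0, 0, 0])

```text
t: 6.2
eef_pos: [0.5868, 0.0551, 0.1805]
tool_rot: [-0.001, 0.647, 0.763, -0.001]
contact_force: [-0.6, -0.4, -1.2]
gripper_width: 0.319
grasp_force: 59.3
```

```bash
python3 - <<'E'
from h import *
print('hole',w('w2',317.2,224.4,.064),'tip',w('w2',317,251.2,.124))
cam('wrist','w3');o=bot.get_obs();print(o['eef_pos'],o['tool_rot'],o['contact_force'],o['torque'])
crop('w3',240,160,400,280,5,'c4')
E
```

```text
hole [0.46968942 0.30307141 0.064     ] tip [0.46941262 0.30333055 0.124     ]
[0.58743835 0.05518414 0.18123545] [-4.63028345e-04  6.46886909e-01  7.62585783e-01 -1.91418320e-04] [-0.17341643 -0.00194158 -1.14763863] [-0.02635838  0.00025183 -0.05582801]
```

View pics/c4.png

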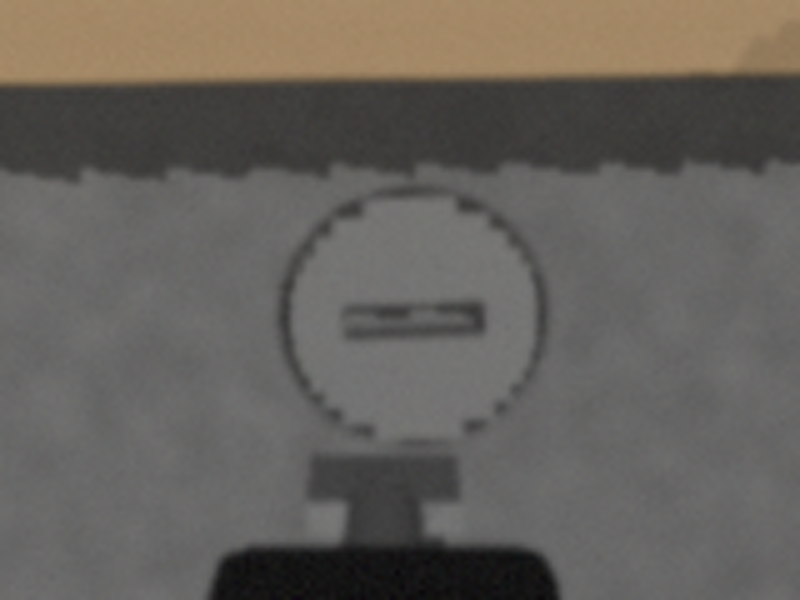

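```bash
python3 - <<'E'
from h import *
print('slot',w('w3',322.7,223.8,.03),'disc',w('w3',322.6,223.1,.03),'tip front edge',w('w3',316.9,251.4,.1045))
a,b=w('w3',240+343/5,160+323/5,.03),w('w3',240+485.5/5,160+318/5,.03);print(np.degrees(np.arctan2(*(b-a)[1::-1])),a,b)
a,b=w('w3',240+310/5,251.4,.104),w('w3',240+459/5,251.4,.104);print(np.degrees(np.arctan2(*(b-a)[1::-1])))
E
```

```text
slot [0.59086191 0.05267714 0.03      ] disc [0.59070355 0.05317885 0.03      ] tip front edge [0.58631253 0.05565296 0.1045    ]
11.536274212630191 [0.58092636 0.05041838 0.03      ] [0.60107858 0.05453168 0.03      ]
9.467522058275858
```

Slot centre is about +4.5 mm in x and -1 mm in y from the tip, at yaw 11.5°. I'll correct that, descend partway and look again.

Call:
carry_out(targets=[255, 4.5, -1, 0, 2, 255, 0, 0, -20, 0, 255, 0, 0, -20, 0, 255, 0, 0, -14, 0, 255, 0, 0, 0, 0, 255, 0, 0, 0, 0])

```text
t: 6.85
eef_pos: [0.5926, 0.0537, 0.1278]
tool_rot: [0.0, 0.634, 0.774, 0.0]
contact_force: [0.2, -0.1, -0.8]
gripper_width: 0.32
grasp_force: 59.3
```

```bash
python3 - <<'E'
from h import *
cam('wrist','w4');o=bot.get_obs();print(o['eef_pos'],o['tool_rot'],o['contact_force'],o['torque'])
crop('w4',280,210,360,270,10,'c5')
E
```

```text
[0.5930437  0.05375117 0.12832509] [4.49537030e-04 6.33852511e-01 7.73453593e-01 5.76114583e-04] [ 0.1152607   0.1979875  -0.86785453] [-0.02476799  0.00337662 -0.00134193]
```

View pics/c5.png

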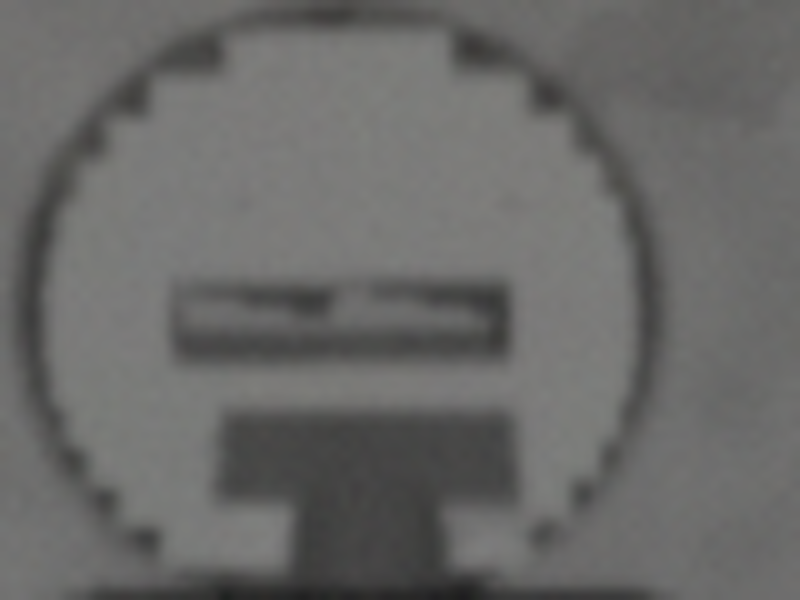

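```bash
python3 - <<'E'
from h import *
s=w('w4',314.2,242.2,.03);t=w('w4',316.8,251.2,.0508);y=np.radians(11.4)
t2=t-.00175*np.array([-np.sin(y),np.cos(y),0])
a,b=w('w4',298,242.2,.03),w('w4',331,242.2,.03);print(np.linalg.norm(a-b))
a,b=w('w4',301.8,251.2,.0508),w('w4',331.8,251.2,.0508);print(np.linalg.norm(a-b))
print(s,t,t2,(s-t2)*1000)
E
```

```text
0.019781777704452375
0.01653630977887448
[0.59104022 0.05251385 0.03      ] [0.59232674 0.0539943  0.0508    ] [0.59267264 0.05227882 0.0508    ] [ -1.6324178    0.23503296 -20.8       ]
```

Call:
carry_out(targets=[255, -1.6, 0.3, -6, 0, 255, 0, 0, -6, 0, 255, 0, 0, -5, 0, 255, 0, 0, 0, 0, 255, 0, 0, -2, 0, 255, 0, 0, -1, 0, 255, 0, 0, -1, 0, 255, 0, 0, -1, 0, 255, 0, 0, 0, 0])

```text
t: 7.8
eef_pos: [0.5907, 0.0536, 0.1052]
tool_rot: [-0.0, 0.634, 0.773, -0.0]
contact_force: [0.1, -0.2, -1.4]
gripper_width: 0.323
grasp_force: 59.3
```

Call:
carry_out(targets=[255, 0, 0, -1, 0, 255, 0, 0, -1, 0, 255, 0, 0, -1, 0, 255, 0, 0, 0, 0])

```text
t: 8.2
eef_pos: [0.5907, 0.0536, 0.1021]
tool_rot: [-0.0, 0.634, 0.773, -0.0]
contact_force: [-1.0, -0.6, -1.1]
gripper_width: 0.322
grasp_force: 59.3
```

Call:
carry_out(targets=[255, 0, 0, -1, 0, 255, 0, 0, -0.6, 0, 255, 0, 0, 0, 0, 255, 0, 0, 0, -2, 255, 0, 0, 0, -2, 255, 0, 0, 0, -2, 255, 0, 0, 0, -2, 255, 0, 0, 0, -2, 255, 0, 0, 0, 0])

```text
t: 9.1
eef_pos: [0.5908, 0.0536, 0.1007]
tool_rot: [0.0, 0.699, 0.715, -0.0]
contact_force: [-0.1, -0.8, -1.3]
gripper_width: 0.323
grasp_force: 59.3
```

```bash
python3 - <<'E'
from h import *
o=bot.get_obs();print(o['eef_pos'],o['contact_force'],o['torque'],o['q'])
E
```

```text
[0.59077098 0.05361101 0.10070344] [-0.13905951 -0.75822566 -1.34799837] [-0.00207661 -0.00038944  0.04223566] [ 0.18837173  0.54756457 -0.50770628  1.83840125  0.34578183  0.84400667
 -0.46720699]
```

Call:
carry_out(targets=[255, 0, 0, 0, -2, 255, 0, 0, 0, -2, 255, 0, 0, 0, -2, 255, 0, 0, 0, -2, 255, 0, 0, 0, -2, 255, 0, 0, 0, -2, 255, 0, 0, 0, -2, 255, 0, 0, 0, -2, 255, 0, 0, 0, 0])

```text
t: 10.0
eef_pos: [0.5908, 0.0536, 0.1007]
tool_rot: [0.0, 0.791, 0.611, 0.0]
contact_force: [-0.2, -0.0, -1.5]
gripper_width: 0.318
grasp_force: 59.2
```

```bash
cat > tq.py <<'E'
from h import *
T=[]
for i in range(4):
    imaging.read_camera('side'); o=bot.get_obs(); T.append(np.r_[o['torque'][2],o['contact_force']])
q=o['tool_rot'];print(np.round([t[0] for t in T],3),np.mean(T,0).round(3),o['eef_pos'].round(4),'yaw',np.degrees(2*np.arctan2(q[2],q[1])).round(2),o['t'])
E
python3 tq.py
```

```text
[0.003 0.014 0.065 0.003] [ 0.021 -0.247  0.213 -1.709] [0.5908 0.0536 0.1007] yaw 75.37 10.2
```

Call:
carry_out(targets=[255, 0, 0, 0, -2, 255, 0, 0, 0, -2, 255, 0, 0, 0, -2, 255, 0, 0, 0, -2, 255, 0, 0, 0, 0])

```text
t: 10.7
eef_pos: [0.5908, 0.0536, 0.1007]
tool_rot: [0.0, 0.832, 0.554, 0.0]
contact_force: [1.1, -0.2, -1.7]
gripper_width: 0.319
grasp_force: 59.2
```

```bash
python3 tq.py; python3 -c "
from h import *
cam('wrist','w5');crop('w5',240,160,400,280,5,'c6')"
```

```text
[ 0.002  0.025  0.039 -0.002] [ 0.016  0.68   0.327 -1.676] [0.5908 0.0536 0.1007] yaw 67.37 10.9
```

View pics/c6.png

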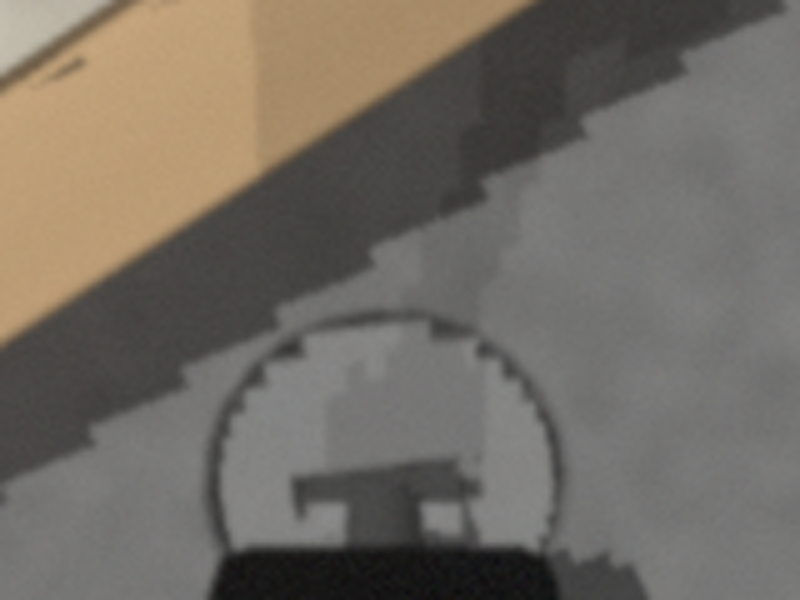

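The blade sits in the slot and the disc is turning with it, lagging a few degrees because of the play. From here I'll turn in small steps and watch the torque.

Call:
carry_out(targets=[255, 0, 0, 0, -2, 255, 0, 0, 0, -2, 255, 0, 0, 0, 0])

```text
t: 11.25
eef_pos: [0.5908, 0.0537, 0.1007]
tool_rot: [0.0, 0.851, 0.525, 0.0]
contact_force: [0.6, -1.2, -1.4]
gripper_width: 0.325
grasp_force: 59.2
```

```bash
python3 tq.py
```

```text
[0.067 0.036 0.005 0.029] [ 0.034  0.264 -0.03  -1.425] [0.5908 0.0537 0.1007] yaw 63.36 11.45
```

Call:
carry_out(targets=[255, 0, 0, 0, -2, 255, 0, 0, 0, -1, 255, 0, 0, 0, 0])

```text
t: 11.75
eef_pos: [0.5909, 0.0537, 0.1007]
tool_rot: [0.0, 0.865, 0.503, 0.0]
contact_force: [0.4, 0.3, -2.0]
gripper_width: 0.323
grasp_force: 59.2
```

```bash
python3 tq.py
```

```text
[ 0.098 -0.002  0.062  0.103] [ 0.065  0.216  0.4   -2.201] [0.5908 0.0537 0.1007] yaw 60.35 11.95
```

Call:
carry_out(targets=[255, 0, 0, 0, -2, 255, 0, 0, 0, -1, 255, 0, 0, 0, 0])

```text
t: 12.25
eef_pos: [0.5908, 0.0537, 0.1007]
tool_rot: [0.0, 0.877, 0.48, 0.0]
contact_force: [0.7, 0.4, -2.4]
gripper_width: 0.322
grasp_force: 59.2
```

```bash
sed -i 's/range(4)/range(6)/' tq.py; python3 tq.py
```

```text
[ 0.083  0.046  0.054 -0.001  0.014  0.088] [ 0.047  0.56  -0.318 -1.489] [0.5908 0.0537 0.1007] yaw 57.34 12.55
```

Call:
carry_out(targets=[255, 0, 0, 0, -1, 255, 0, 0, 0, -1, 255, 0, 0, 0, 0])

```text
t: 12.85
eef_pos: [0.5908, 0.0537, 0.1007]
tool_rot: [0.0, 0.886, 0.464, 0.0]
contact_force: [1.3, 0.7, -1.5]
gripper_width: 0.321
grasp_force: 59.2
```

```bash
python3 tq.py
```

```text
[0.056 0.065 0.115 0.095 0.095 0.07 ] [ 0.083  0.945  0.328 -2.047] [0.5908 0.0537 0.1007] yaw 55.32 13.15
```

Call:
carry_out(targets=[255, 0, 0, 0, -1, 255, 0, 0, 0, -1, 255, 0, 0, 0, 0])

```text
t: 13.45
eef_pos: [0.5908, 0.0536, 0.1007]
tool_rot: [0.0, 0.894, 0.448, 0.0]
contact_force: [1.3, 0.3, -1.9]
gripper_width: 0.324
grasp_force: 59.2
```

```bash
python3 tq.py
```

```text
[0.118 0.112 0.067 0.175 0.104 0.088] [ 0.111  1.004  0.37  -1.626] [0.5908 0.0537 0.1007] yaw 53.33 13.75
```

Call:
carry_out(targets=[255, 0, 0, 0, -1, 255, 0, 0, 0, -1, 255, 0, 0, 0, 0])

```text
t: 14.05
eef_pos: [0.5908, 0.0536, 0.1007]
tool_rot: [0.0, 0.902, 0.433, 0.0]
contact_force: [-0.0, 0.1, -1.8]
gripper_width: 0.321
grasp_force: 59.2
```

```bash
python3 tq.py
```

```text
[0.09  0.094 0.03  0.14  0.099 0.099] [ 0.092  1.016  0.458 -1.857] [0.5908 0.0536 0.1007] yaw 51.32 14.35
```

Call:
carry_out(targets=[255, 0, 0, 0, -1, 255, 0, 0, 0, -1, 255, 0, 0, 0, 0])

```text
t: 14.65
eef_pos: [0.5908, 0.0536, 0.1007]
tool_rot: [0.0, 0.909, 0.417, -0.0]
contact_force: [0.0, -0.0, -2.5]
gripper_width: 0.323
grasp_force: 59.2
```

```bash
python3 tq.py
```

```text
[0.103 0.093 0.162 0.109 0.088 0.134] [ 0.115  1.065 -0.029 -1.72 ] [0.5908 0.0537 0.1007] yaw 49.32 14.95
```

Call:
carry_out(targets=[255, 0, 0, 0, -1, 255, 0, 0, 0, -0.5, 255, 0, 0, 0, 0])

```text
t: 15.25
eef_pos: [0.5908, 0.0537, 0.1007]
tool_rot: [0.0, 0.914, 0.405, 0.0]
contact_force: [0.3, 0.6, -1.0]
gripper_width: 0.322
grasp_force: 59.2
```

```bash
python3 tq.py
```

```text
[0.148 0.137 0.167 0.158 0.146 0.116] [ 0.145  1.138  0.036 -1.807] [0.5908 0.0537 0.1007] yaw 47.82 15.55
```

Torque is climbing, so I'll go to 1° steps.

Call:
carry_out(targets=[255, 0, 0, 0, -1, 255, 0, 0, 0, 0])

```text
t: 15.75
eef_pos: [0.5908, 0.0536, 0.1007]
tool_rot: [0.0, 0.918, 0.397, -0.0]
contact_force: [1.6, 1.2, -1.9]
gripper_width: 0.322
grasp_force: 59.2
```

```bash
python3 tq.py
```

```text
[0.147 0.149 0.155 0.103 0.09  0.09 ] [ 0.122  0.908  0.383 -1.42 ] [0.5908 0.0536 0.1007] yaw 46.82 16.05
```

Call:
carry_out(targets=[255, 0, 0, 0, -1, 255, 0, 0, 0, 0])

```text
t: 16.25
eef_pos: [0.5908, 0.0537, 0.1007]
tool_rot: [0.0, 0.921, 0.389, 0.0]
contact_force: [1.4, 0.9, -0.9]
gripper_width: 0.32
grasp_force: 59.2
```

```bash
python3 tq.py
```

```text
[0.172 0.14  0.131 0.136 0.171 0.159] [ 0.151  1.133  0.008 -1.566] [0.5908 0.0537 0.1007] yaw 45.82 16.55
```

Call:
carry_out(targets=[255, 0, 0, 0, -1, 255, 0, 0, 0, 0])

```text
t: 16.75
eef_pos: [0.5908, 0.0537, 0.1007]
tool_rot: [0.0, 0.925, 0.381, 0.0]
contact_force: [0.9, 0.7, -2.4]
gripper_width: 0.322
grasp_force: 59.2
```

```bash
python3 tq.py
```

```text
[0.148 0.108 0.112 0.149 0.191 0.132] [ 0.14   1.092  0.077 -1.562] [0.5908 0.0537 0.1007] yaw 44.82 17.05
```

Call:
carry_out(targets=[255, 0, 0, 0, -1.5, 255, 0, 0, 0, 0])

```text
t: 17.25
eef_pos: [0.5908, 0.0537, 0.1007]
tool_rot: [0.0, 0.93, 0.368, 0.0]
contact_force: [0.2, 1.4, -1.6]
gripper_width: 0.322
grasp_force: 59.2
```

```bash
python3 tq.py
```

```text
[0.099 0.163 0.142 0.161 0.122 0.096] [ 0.13   0.965  0.452 -1.601] [0.5908 0.0537 0.1007] yaw 43.32 17.55
```

Call:
carry_out(targets=[255, 0, 0, 0, -1, 255, 0, 0, 0, 0])

```text
t: 17.75
eef_pos: [0.5908, 0.0537, 0.1007]
tool_rot: [0.0, 0.933, 0.361, 0.0]
contact_force: [1.2, -0.4, -1.7]
gripper_width: 0.321
grasp_force: 59.2
```

```bash
python3 tq.py
```

```text
[0.111 0.135 0.118 0.16  0.136 0.103] [ 0.127  1.055  0.381 -1.457] [0.5908 0.0536 0.1007] yaw 42.32 18.05
```

Call:
carry_out(targets=[255, 0, 0, 0, -1, 255, 0, 0, 0, -0.5, 255, 0, 0, 0, 0])

```text
t: 18.35
eef_pos: [0.5908, 0.0536, 0.1007]
tool_rot: [0.0, 0.937, 0.348, -0.0]
contact_force: [0.4, 0.2, -1.5]
gripper_width: 0.324
grasp_force: 59.2
```

```bash
python3 tq.py
```

```text
[0.092 0.107 0.087 0.111 0.102 0.141] [ 0.106  1.127  0.66  -1.36 ] [0.5908 0.0536 0.1007] yaw 40.82 18.65
```

Call:
carry_out(targets=[255, 0, 0, 0, -1, 255, 0, 0, 0, -0.5, 255, 0, 0, 0, 0])

```text
t: 18.95
eef_pos: [0.5908, 0.0537, 0.1007]
tool_rot: [0.0, 0.942, 0.336, 0.0]
contact_force: [0.8, -0.0, -1.6]
gripper_width: 0.322
grasp_force: 59.2
```

```bash
python3 tq.py
```

```text
[0.142 0.103 0.22  0.106 0.127 0.095] [ 0.132  0.757  0.492 -1.716] [0.5908 0.0536 0.1007] yaw 39.32 19.25
```

Call:
carry_out(targets=[255, 0, 0, 0, -1, 255, 0, 0, 0, -0.5, 255, 0, 0, 0, 0])

```text
t: 19.55
eef_pos: [0.5908, 0.0536, 0.1007]
tool_rot: [0.0, 0.946, 0.324, 0.0]
contact_force: [1.2, 0.7, -2.1]
gripper_width: 0.32
grasp_force: 59.2
```

```bash
python3 tq.py
```

```text
[0.163 0.115 0.118 0.143 0.083 0.143] [ 0.128  0.954  0.537 -1.281] [0.5908 0.0537 0.1007] yaw 37.82 19.85
```

Call:
carry_out(targets=[255, 0, 0, 0, -1, 255, 0, 0, 0, -0.5, 255, 0, 0, 0, 0])

```text
t: 20.15
eef_pos: [0.5908, 0.0537, 0.1007]
tool_rot: [0.0, 0.95, 0.311, 0.0]
contact_force: [0.6, 0.7, -0.9]
gripper_width: 0.321
grasp_force: 59.3
```

```bash
python3 tq.py
```

```text
[0.147 0.186 0.119 0.218 0.222 0.137] [ 0.172  1.149 -0.034 -1.575] [0.5908 0.0536 0.1007] yaw 36.32 20.45
```

Call:
carry_out(targets=[255, 0, 0, 0, -0.7, 255, 0, 0, 0, 0])

```text
t: 20.65
eef_pos: [0.5908, 0.0536, 0.1007]
tool_rot: [-0.0, 0.952, 0.306, 0.0]
contact_force: [1.9, 1.7, -1.4]
gripper_width: 0.319
grasp_force: 59.2
```

```bash
python3 tq.py
```

```text
[0.164 0.179 0.172 0.168 0.223 0.157] [ 0.177  1.003  0.385 -1.515] [0.5908 0.0537 0.1007] yaw 35.62 20.95
```

Call:
carry_out(targets=[255, 0, 0, 0, -0.7, 255, 0, 0, 0, 0])

```text
t: 21.15
eef_pos: [0.5908, 0.0537, 0.1007]
tool_rot: [0.0, 0.954, 0.3, 0.0]
contact_force: [1.2, 0.6, -2.2]
gripper_width: 0.32
grasp_force: 59.2
```

```bash
python3 tq.py
```

```text
[0.148 0.162 0.16  0.165 0.187 0.148] [ 0.162  1.283  0.613 -1.647] [0.5908 0.0537 0.1007] yaw 34.92 21.45
```

Call:
carry_out(targets=[255, 0, 0, 0, -0.8, 255, 0, 0, 0, 0])

```text
t: 21.65
eef_pos: [0.5908, 0.0536, 0.1007]
tool_rot: [0.0, 0.956, 0.293, -0.0]
contact_force: [1.4, 0.5, -2.7]
gripper_width: 0.323
grasp_force: 59.3
```

```bash
python3 tq.py
```

```text
[0.224 0.207 0.193 0.223 0.241 0.174] [ 0.21   0.635  0.662 -1.602] [0.5908 0.0537 0.1007] yaw 34.12 21.95
```

```bash
sed -i 's/range(6)/range(14)/' tq.py; python3 tq.py
```

```text
[0.168 0.178 0.215 0.179 0.124 0.257 0.199 0.155 0.218 0.21  0.229 0.228
 0.122 0.173] [ 0.19   0.769  1.022 -1.253] [0.5908 0.0536 0.1007] yaw 34.12 22.65
```

Call:
carry_out(targets=[255, 0, 0, 0, -0.7, 255, 0, 0, 0, 0])

```text
t: 22.85
eef_pos: [0.5908, 0.0537, 0.1007]
tool_rot: [0.0, 0.958, 0.287, -0.0]
contact_force: [1.2, 0.4, -1.9]
gripper_width: 0.322
grasp_force: 59.3
```

```bash
python3 tq.py
```

```text
[0.235 0.226 0.283 0.11  0.187 0.237 0.209 0.206 0.201 0.216 0.258 0.256
 0.159 0.211] [ 0.214  0.837  1.138 -1.32 ] [0.5908 0.0536 0.1007] yaw 33.42 23.55
```

Torque is about 0.21–0.24 N m, which is tight. I'll relieve the blade within its play, lift out and carry the driver back above the stand.

Call:
carry_out(targets=[255, 0, 0, 0, 2.5, 255, 0, 0, 0, 2.5, 255, 0, 0, 0, 0, 255, 0, 0, 5, 0, 255, 0, 0, 10, 0, 255, 0, 0, 20, 0, 255, 0, 0, 30, 0, 255, 0, 0, 35, 0, 255, -12.2, 25, 0, 4.89, 255, -12.2, 25, 0, 4.89, 255, -12.2, 25, 0, 4.89, 255, -12.2, 25, 0, 4.89, 255, -12.2, 25, 0, 4.89, 255, -12.2, 25, 0, 4.89, 255, -12.2, 25, 0, 4.89, 255, -12.2, 25, 0, 4.89, 255, -12.2, 25, 0, 4.89, 255, -12.2, 25, 0, 4.89, 255, 0, 0, 0, 0, 255, 0, 0, 0, 0])

```text
t: 25.55
eef_pos: [0.468, 0.3049, 0.2006]
tool_rot: [-0.0, 0.722, 0.692, -0.0]
contact_force: [-0.3, -1.2, -2.4]
gripper_width: 0.32
grasp_force: 59.9
```

```bash
python3 - <<'E'
from h import *
cam('wrist','w6');o=bot.get_obs();q=o['tool_rot'];print(o['eef_pos'],np.degrees(2*np.arctan2(q[2],q[1])),o['contact_force'],o['torque'],o['t'])
cam('top','t6')
a=np.load('pics/w6.npz')['frame'][195:275,277:357,::-1];b=np.load('pics/top0.npz')['frame'][200:250,318:368,::-1];c=np.load('pics/t6.npz')['frame'][200:250,318:368,::-1]
r=lambda i:cv2.resize(i,(266,400),interpolation=cv2.INTER_CUBIC) if 0 else cv2.resize(i,(266,266),interpolation=cv2.INTER_CUBIC)
cv2.imwrite('pics/c7.png',np.hstack([r(a),r(b),r(c)]))
E
```

```text
[0.46871473 0.30371709 0.20047392] 87.37877901914584 [-0.38304798 -1.08713129 -2.60429364] [-0.04539251  0.01584641 -0.01020718] 25.6
```

View pics/c7.png

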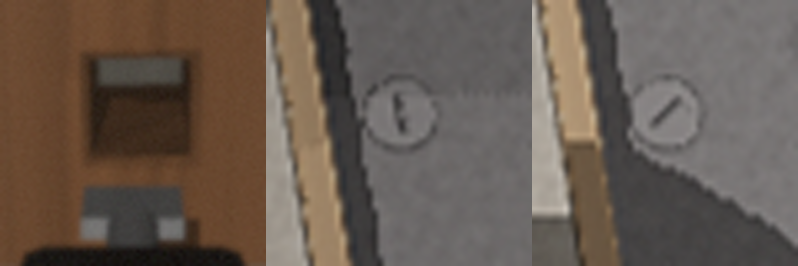

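The disc slot has turned about 57° and the panel is closed up. The tip hangs over the hole, so I'll measure its offset against the picture taken just after lifting.

```bash
python3 - <<'E'
from h import *
g=lambda n:cv2.cvtColor(np.load('pics/'+n+'.npz')['frame'],cv2.COLOR_RGB2GRAY).astype(np.float32)
A,B=g('w2'),g('w6')
for nm,(x0,y0,x1,y1) in dict(hole=(292,203,342,246),blade=(296,247,338,268)).items():
    r=cv2.matchTemplate(B[y0-10:y1+10,x0-10:x1+10],A[y0:y1,x0:x1],cv2.TM_CCOEFF_NORMED);m=cv2.minMaxLoc(r);print(nm,m[1],np.array(m[3])-10)
    i,j=m[3]; print(r[j-1:j+2,i-1:i+2].round(3).tolist())
E
```

```text
hole 0.9842443466186523 [2 2]
[[0.9089999794960022, 0.9539999961853027, 0.9440000057220459], [0.9380000233650208, 0.984000027179718, 0.9739999771118164], [0.9190000295639038, 0.9639999866485596, 0.953000009059906]]
blade 0.9819706082344055 [0 0]
[[0.8460000157356262, 0.9169999957084656, 0.8510000109672546], [0.9120000004768372, 0.9819999933242798, 0.9079999923706055], [0.8460000157356262, 0.9049999713897705, 0.8339999914169312]]
```

Call:
carry_out(targets=[255, 1.6, -1.5, 0, 0, 255, 0, 0, -20, 0, 255, 0, 0, -20, 0, 255, 0, 0, -12, 0, 255, 0, 0, -5, 0, 255, 0, 0, -4, 0, 255, 0, 0, -4, 0, 255, 0, 0, -4, 0, 255, 0, 0, 0, 0])

```text
t: 26.55
eef_pos: [0.4703, 0.3021, 0.1316]
tool_rot: [0.0, 0.723, 0.69, -0.0]
contact_force: [-0.0, 0.2, -1.5]
gripper_width: 0.32
grasp_force: 59.9
```

Call:
carry_out(targets=[255, 0, 0, -8, 0, 255, 0, 0, -8, 0, 255, 0, 0, -8, 0, 255, 0, 0, -8, 0, 255, 0, 0, -8, 0, 255, 0, 0, -5, 0, 255, 0, 0, -3, 0, 255, 0, 0, 0, 0])

```text
t: 27.35
eef_pos: [0.4703, 0.3022, 0.0835]
tool_rot: [-0.0, 0.723, 0.69, -0.0]
contact_force: [-0.3, 0.1, -0.9]
gripper_width: 0.322
grasp_force: 60.2
```

Call:
carry_out(targets=[255, 0, 0, -0.8, 0, 255, 0, 0, 0, 0])

```text
t: 27.55
eef_pos: [0.4705, 0.3022, 0.0831]
tool_rot: [0.0, 0.723, 0.69, 0.0]
contact_force: [-0.5, -0.2, -2.0]
gripper_width: 0.318
grasp_force: 60.2
```

Within 0.5 mm of seated. I'll open and let it settle, then rise clear.

Call:
carry_out(targets=[255, 0, 0, -0.4, 0, 200, 0, 0, 0, 0, 100, 0, 0, 0, 0, 0, 0, 0, 0, 0, 0, 0, 0, 0, 0, 0, 0, 0, 0, 0, 0, 0, 0, 0, 0, 0, 0, 0, 10, 0, 0, 0, 0, 30, 0, 0, 0, 0, 40, 0, 0, 0, 0, 40, 0, 0, 0, 0, 40, 0, 0, 0, 0, 38, 0, 0, 0, 0, 0, 0])

```text
t: 28.95
eef_pos: [0.4723, 0.3045, 0.2871]
tool_rot: [0.001, 0.723, 0.69, 0.005]
contact_force: [0.6, -0.1, -0.6]
gripper_width: 1.003
grasp_force: 0.0
```

```bash
python3 - <<'E'
from h import *
for n,r in(('side','s7'),('wrist','w7')): cam(n,r)
g=lambda n:cv2.cvtColor(np.load('pics/'+n+'.npz')['frame'],cv2.COLOR_RGB2GRAY).astype(np.float32)
A,B=g('side0'),g('s7')
for nm,(x0,y0,x1,y1) in dict(handle=(274,303,304,340),panel=(254,235,345,285)).items():
    r=cv2.matchTemplate(B[y0-10:y1+10,x0-10:x1+10],A[y0:y1,x0:x1],cv2.TM_CCOEFF_NORMED);m=cv2.minMaxLoc(r);print(nm,m[1],np.array(m[3])-10)
a=np.load('pics/side0.npz')['frame'];b=np.load('pics/s7.npz')['frame']
k=lambda f:(lambda yx:(yx.mean(1),np.ptp(yx,axis=1)))(np.array(np.where(f[300:340,270:310].max(2)<45)))
print(k(a),k(b)); o=bot.get_obs(); print(o['t'],o['gripper_width'],o['eef_pos'])
E
```

```text
handle 0.9866148829460144 [ 0 -1]
panel 0.6276147365570068 [ 0 -1]<stdin>:8: RuntimeWarning: Mean of empty slice.
  ret = um.true_divide(
Traceback (most recent call last):
ValueError: zero-size array to reduction operation maximum which has no identity
```

```bash
python3 - <<'E'
from h import *
g=lambda n:cv2.resize(cv2.cvtColor(np.load('pics/'+n+'.npz')['frame'],cv2.COLOR_RGB2GRAY),None,fx=8,fy=8,interpolation=cv2.INTER_CUBIC).astype(np.float32)
A,B=g('side0'),g('s7')
for nm,(x0,y0,x1,y1) in dict(handletop=(276,304,302,322),handle=(276,304,302,336),block=(264,334,312,362),bigblock=(200,335,278,415)).items():
    s=8;r=cv2.matchTemplate(B[(y0-6)*s:(y1+6)*s,(x0-6)*s:(x1+6)*s],A[y0*s:y1*s,x0*s:x1*s],cv2.TM_CCOEFF_NORMED);m=cv2.minMaxLoc(r);print(nm,m[1],np.array(m[3])/s-6)
def proj(n,p):
    d=np.load('pics/'+n+'.npz');f=240/np.tan(np.radians(d['fov'])/2);q=np.linalg.inv(d['P'])@np.r_[p,1];a,b=q[0]/-q[2],-q[1]/-q[2];s=1+d['k1']*(a*a+b*b);return np.array([d['cx']+f*a*s,d['cy']+f*b*s])
p=np.array([.469,.303,.12]);print([(proj('side0',p+d)-proj('side0',p)).round(2).tolist() for d in np.eye(3)*.002])
E
```

```text
handletop 0.9930492639541626 [-0.375 -0.75 ]
handle 0.9923589825630188 [-0.5   -0.875]
block 0.9935309290885925 [-0.125  0.   ]
bigblock 0.9877474904060364 [0.125 0.125]
[[-0.78, -0.41], [-0.53, 0.64], [-0.02, -0.58]]
```

The handle's shift in the side view matches the lateral offset within the hole's play, with no height change, so it is seated.

```bash
python3 -c "
from station import bot
print(bot.hand_in())"
```

```text
the job is handed in; nothing more can be done
None
```

I turned the cam clockwise about 57° until it went tight at roughly 0.21–0.24 N m, put the screwdriver back seated in its stand, and handed the job in; the hand-in gave no pass/fail verdict.

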